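Run a fingertip along the cable channel to shut its covers

TASK

The five orange covers of the curved cable channel on the label desk stand ajar: run your fingertips lightly along the channel from the green end block to the black one and press the covers flat, one after the other in that order, until all are flush. Stay low over the channel until the last cover is shut, press gently, do not pull any cover further open, and leave the label roll, the mouse and the screwdriver where they are; then take the hand away.

Things in the scene. Friction and masses are not known exactly. Their poses are not given: they have to be found in the camera images.
- channel: Curved grey cable channel fixed to the desk, 40 mm wide, top 36 mm up. Along it: a green block, five hinged orange covers, a black block, each 42 mm long and turned 12 degrees left of the one before (going green to black). Shut covers are flush with the blocks' tops. Smooth, slick plastic. Origin: on the desk, mid-extent; x from green to black, z up.
- green_top (a point): Centre of the top face of the green end block, 36 mm above the desk: a rigid, flat landing place 42 mm long and 40 mm wide.
- black_top (a point): Centre of the top face of the black end block, 36 mm above the desk.
- mid1 (a point): Where the centre of the top face of cover1 lies when it is shut, 36 mm above the desk (fixed to the channel, does not move with the cover).
- cover1 (a joint): Opening angle of cover 1 from the green end, rad: 0 shut, flush (hard stop), grows as it opens. Orange plate 40 mm along the channel, 38 wide, 5 thick, hinged at its end nearer the green block; the free end, nearer the black block, stands up (10 mm at 0.25 rad). Light hinge friction, 0.006 N m (0.15 N at the free end, 1.2 N 5 mm from the hinge, far more right at the hinge); stays where left.
- mid2 (a point): Where the centre of the top face of cover2 lies when it is shut, 36 mm above the desk (fixed to the channel, does not move with the cover).
- cover2 (a joint): Opening angle of cover 2 from the green end, rad: 0 shut, flush (hard stop), grows as it opens. Orange plate 40 mm along the channel, 38 wide, 5 thick, hinged at its end nearer the green block; the free end, nearer the black block, stands up (10 mm at 0.25 rad). Light hinge friction, 0.006 N m (0.15 N at the free end, 1.2 N 5 mm from the hinge, far more right at the hinge); stays where left.
- mid3 (a point): Where the centre of the top face of cover3 lies when it is shut, 36 mm above the desk (fixed to the channel, does not move with the cover).
- cover3 (a joint): Opening angle of cover 3 from the green end, rad: 0 shut, flush (hard stop), grows as it opens. Orange plate 40 mm along the channel, 38 wide, 5 thick, hinged at its end nearer the green block; the free end, nearer the black block, stands up (10 mm at 0.25 rad). Light hinge friction, 0.006 N m (0.15 N at the free end, 1.2 N 5 mm from the hinge, far more right at the hinge); stays where left.
- mid4 (a point): Where the centre of the top face of cover4 lies when it is shut, 36 mm above the desk (fixed to the channel, does not move with the cover).
- cover4 (a joint): Opening angle of cover 4 from the green end, rad: 0 shut, flush (hard stop), grows as it opens. Orange plate 40 mm along the channel, 38 wide, 5 thick, hinged at its end nearer the green block; the free end, nearer the black block, stands up (10 mm at 0.25 rad). Light hinge friction, 0.006 N m (0.15 N at the free end, 1.2 N 5 mm from the hinge, far more right at the hinge); stays where left.
- mid5 (a point): Where the centre of the top face of cover5 lies when it is shut, 36 mm above the desk (fixed to the channel, does not move with the cover).
- cover5 (a joint): Opening angle of cover 5 from the green end, rad: 0 shut, flush (hard stop), grows as it opens. Orange plate 40 mm along the channel, 38 wide, 5 thick, hinged at its end nearer the green block; the free end, nearer the black block, stands up (10 mm at 0.25 rad). Light hinge friction, 0.006 N m (0.15 N at the free end, 1.2 N 5 mm from the hinge, far more right at the hinge); stays where left.
- label_roll: Bystander: loose white roll of labels standing on end, 66 mm diameter, 50 mm high, 38 mm bore; origin at the centre of its underside.
- mouse: Bystander: loose black computer mouse, 100 mm by 58 mm, 37 mm high; origin at the centre of its underside.
- screwdriver: Bystander: loose screwdriver with a red handle lying on the desk, 170 mm long, under 35 mm high; origin under its middle, x towards the tip.

How it is judged:
On the way, in this order (a step that is already met when the one before it is completed fails the run):
1. cover 1 (counted from the green end) is pressed shut, within 0.07 rad of flush (value of joint cover1 below 0.07 rad), for 0.05 s.
2. cover 2 (counted from the green end) is pressed shut, within 0.07 rad of flush (value of joint cover2 below 0.07 rad), for 0.05 s.
3. cover 3 (counted from the green end) is pressed shut, within 0.07 rad of flush (value of joint cover3 below 0.07 rad), for 0.05 s.
4. cover 4 (counted from the green end) is pressed shut, within 0.07 rad of flush (value of joint cover4 below 0.07 rad), for 0.05 s.
5. cover 5 (counted from the green end) is pressed shut, within 0.07 rad of flush (value of joint cover5 below 0.07 rad), for 0.05 s.
At the end, for the whole second after the job is handed in: All five covers are within 0.08 rad (about 3 mm at the free end) of flush, and the label roll, mouse and screwdriver rest within 15 mm of where they started (value of joint each of cover1, cover2, cover3, cover4, cover5 below 0.08 rad and distance of each of label_roll, mouse, screwdriver from where it was at the start of the episode below 0.015 m and linear speed of each of label_roll, mouse, screwdriver below 0.02 m/s); the robot touches nothing.
It fails at once if the label roll, the mouse or the screwdriver is lifted or moved more than 15 mm (distance of any of label_roll, mouse, screwdriver from where it was at the start of the episode above 0.015 m).
It fails at once if a cover is pulled or lifted further open (past 0.45 rad) (value of joint any of cover1, cover2, cover3, cover4, cover5 above 0.45 rad).
It fails at once if the fingers press on the channel or its covers with more than 40 N (contact force between the fingers and channel above 40 N).
It fails at once if partway (first cover shut, last still open) the hand is raised off the channel: TCP more than 150 mm above the desk (value of joint cover1 below 0.08 rad and value of joint cover5 above 0.12 rad and z of the grasp point in the frame of channel above 0.15 m).
It also fails if it takes over 48 s, if anything falls off the work surface, if the arm or the gripper's body presses on something with over 40 N, if the wrist force passes 120 N, or if a joint passes its speed limit or range.

ROBOT

A 7-joint arm with a two-finger parallel gripper is mounted at the origin on the work surface. World frame = base frame: x ahead of the robot, y to its left, z up, the work surface at z = 0. Lengths are in m, angles in rad, forces in N, time in s.
With the tool pointing down it reaches from about 0.425 to 0.95 m from the base axis. Payload 16.7 kg.
Tool frame: the origin (TCP) lies between the finger pads, 19 mm behind the fingertips; this is the grasp point; z points along the fingers, x is the direction in which the jaws open and shut, and the axes are right-handed (so a half turn about z gives the same grasp; the last joint's range is limited). The gripper opens to 94 mm and grips with 3 to 60 N. Pads are 16 mm wide; open, the fingers measure 119 mm over their backs; the gripper's body (75 mm by 177 mm) begins 78 mm behind the grasp point.
Start: joints at [-1.478, 0.426, 0.074, 1.606, -0.034, 1.111, -0.067], TCP at [0.162, 0.655, 0.224] pointing down, gripper open.
Joint ranges: [-2.85, 2.85], [-0.5, 2.14], [-1.23, 1.37], [0.21, 2.46], [-1.02, 4.16], [0.16, 2.05], [-2.73, 2.73]. Speed limits (rad/s): [1.89, 1.89, 2.39, 2.39, 3.01, 3.01, 3.01].

INTERFACE

Orientations are given as a 3x3 rotation matrix whose columns are the frame's x, y, z axes.
In Python, from plant import ctrl, viewer gives the robot as it stands. The module is installed in compiled form; this text tells all that it offers.
- The arm moves only by the tool play_rows, never from a script. Its arguments are lists of equal length, an entry for each row: "delta_pos": the shift along the tool's x, y, z in m, a list of three; "delta_rot": the turn, a rotation vector about the tool's x, y, z in rad, a list of three. In form: {"delta_pos": [[x, y, z], ...], "delta_rot": [[ax, ay, az], ...]}. A call has 1 to 5 rows; each row is the pose to reach, as a shift and turn from the pose commanded when the call began, along the tool's axes at that moment; what a row does not reach only later rows make up. A row lasts 1/12 s, in which the tool goes at most 41.7 mm and 7.16 degrees, less where a joint would pass 70% of its speed; a pose out of reach is approached as far as the arm can. A call with a gripper value outside its range is refused whole. "hand" is the finger opening in m, from 0 to 0.094, set as the call begins (left out, the last holds). The fingers move at their own pace and stop on an object; "grip_force" is the grip in N (left out, the last holds). Time passes only in rows, so rows that repeat a pose let the fingers close. It gives the time, the measured TCP pose, the force and the opening at its end, in the units of the state.
- ctrl.observe(): the state, without advancing time (a new reading comes with each control period).
- viewer.get_image(name): name is "scene" or "top" or "wrist"; returns the picture (420x560x3 uint8, blue, green, red); there is no depth.
- viewer.camera_params(name): a dict with "mtx" (3x3 intrinsics, pixels), "extrinsics" (4x4, takes a point from camera to world coordinates); the wrist camera has in their place "mount" (4x4, takes a point from camera to tool coordinates, whose origin is the TCP and whose axes are the tool frame's). Camera axes: x right, y up, looking along -z (the intrinsics and any distortion apply to the point x, -y, -z); pixel columns grow to the right and rows downward; lengths in m; the calibration is good to about 2 mm. A picture is of the moment at which its call begins: read the wrist's pose just before it. camera_params takes no time and is no camera call.
- ctrl.hand_in(): hands the job in, once; it reports no verdict.
The state is a dict: "time": time; "joints": joint angles; "joint_vel": joint speeds; "joint_efforts": joint torques, N m; "eef_pos": TCP position; "eef_rot": TCP orientation; "ft_force": force on the tool from outside, world axes, zero at the start; "wrist_torque": the same for the moment, N m; "width": finger opening in m.
Only numpy, scipy, OpenCV 4.12 (cv2) and the standard library are available. Lean on these libraries where they do the work, as an engineer would, in place of code of your own. Each camera call takes 0.05 s, during which the arm holds its last target. There are 200 camera calls.

## Working session

There is one attempt and no reset: what is moved stays moved. The work goes in short steps, Python scripts to look and compute and a tool call to move; the robot and the scene stay as the last step left them, time stands still between calls to the robot, and variables do not carry over. Pictures are saved under pics/ and viewed, about 8 in all and at most 12, crops included, and the job is handed in when it is done.

Besides the shell and the picture viewer there is one more tool, called after "Call:" as name(argument=value, ...), one argument or row to a line, values as JSON. play_rows: Moves the arm, as the interface text tells. Its arguments: {"type":"object","properties":{"delta_pos":{"type":"array"},"delta_rot":{"type":"array"},"hand":{"type":"number"},"grip_force":{"type":"number"}},"required":["delta_pos","delta_rot"]}

```bash
mkdir -p pics; python3 - <<'E'
from plant import ctrl, viewer
import cv2, numpy as np
s=ctrl.observe(); print(s['time'],s['eef_pos'],np.round(s['eef_rot'],3),s['ft_force'],s['width'])
for n in('top','scene'):
    im=viewer.get_image(n); cv2.imwrite(f'pics/{n}0.png',im)
    p=viewer.camera_params(n); print(n,{k:np.round(v,4).tolist() for k,v in p.items() if hasattr(v,'__len__')})
E
```

```text
0.0 [0.16220421 0.65479604 0.22359162] [[ 0.24   0.971 -0.   ]
 [ 0.971 -0.24  -0.001]
 [-0.001  0.    -1.   ]] [-0.71738239  0.50041325  0.41044391] 0.0942932635227072
top {'mtx': [[492.1094, 0.0, 285.7537], [0.0, 492.1094, 210.7028], [0.0, 0.0, 1.0]], 'extrinsics': [[0.0214, 0.9891, -0.1458, 0.4665], [-0.9995, 0.0178, -0.0257, 0.0177], [-0.0228, 0.1463, 0.989, 0.8304], [0.0, 0.0, 0.0, 1.0]]}
scene {'mtx': [[421.03, 0.0, 278.0066], [0.0, 421.03, 207.7909], [0.0, 0.0, 1.0]], 'extrinsics': [[-0.5164, -0.6514, 0.556, 0.9604], [0.8562, -0.4052, 0.3205, 0.2456], [0.0166, 0.6415, 0.767, 0.5951], [0.0, 0.0, 0.0, 1.0]]}
```

View pics/top0.png

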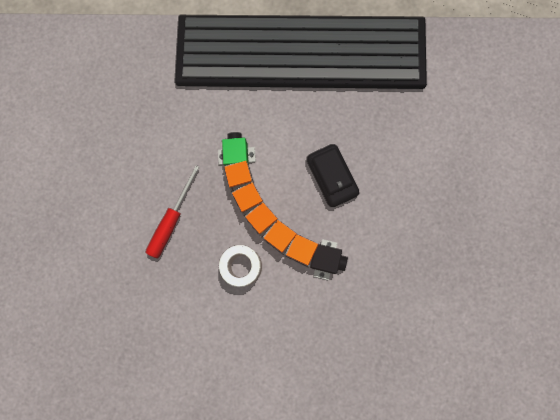

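View pics/scene0.png

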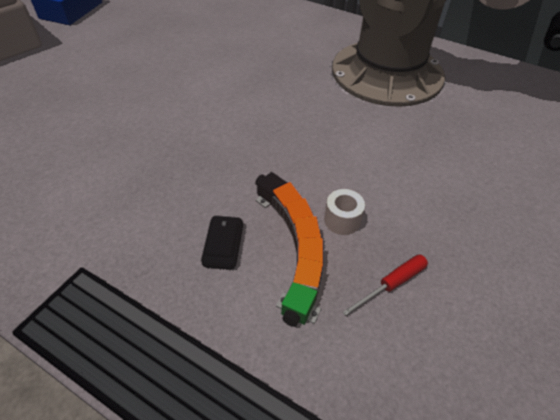

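Top view: green block near (234,151), covers running to the black block near (327,259); roll at (240,266) outside the curve, mouse at (332,176) inside, screwdriver at (165,215). The arm is out of view.

```bash
cat > h.py <<'E'
import numpy as np, cv2
from plant import ctrl, viewer
from scipy.optimize import least_squares
def ray(p,uv,z):
    M,E=np.array(p['mtx']),np.array(p['extrinsics'])
    d=E[:3,:3]@np.array([(uv[0]-M[0,2])/M[0,0],-(uv[1]-M[1,2])/M[1,1],-1]); o=E[:3,3]
    return (o+d*(z-o[2])/d[2])[:2]
def chain(q):
    h=q[2]+np.radians(12)*np.arange(7); u=np.c_[np.cos(h),np.sin(h)]*.042
    s=np.vstack([[0,0],np.cumsum(u,0)[:-1]])
    return s+u/2-u[0]/2+q[:2]
E
python3 - <<'E'
from h import *
for n in('top','scene'):
    im=cv2.imread(f'pics/{n}0.png'); hsv=cv2.cvtColor(im,cv2.COLOR_BGR2HSV); p=viewer.camera_params(n)
    def cents(lo,hi,amin):
        m=cv2.inRange(hsv,lo,hi); c,_=cv2.findContours(m,cv2.RETR_EXTERNAL,cv2.CHAIN_APPROX_NONE)
        return [(cv2.contourArea(k),np.round(cv2.minAreaRect(k)[0],1),np.round(cv2.minAreaRect(k)[1],1)) for k in c if cv2.contourArea(k)>amin]
    g=cents((45,120,140),(75,255,255),80)   # bright top face
    o=cents((5,150,225 if n=='top' else 200),(20,255,255),80)
    w=cents((0,0,200),(180,40,255),200)
    for nm,l,z in(('g',g,.036),('o',o,.041),('roll',w,.05)):
        for a,c,s in l: print(n,nm,a,c,s,np.round(ray(p,c,z),4))
E
```

```text
top g 509.0 [233.9 150.4] [24.7 22.8] [0.6836 0.1269]
top o 472.0 [301.6 249.1] [22.9 22.4] [0.5211 0.0115]
top o 456.5 [279.5 235.3] [22.4 22.2] [0.5426 0.0474]
top o 424.5 [260.9 217.2] [20.7 22.2] [0.5715 0.0782]
top o 401.0 [247.  196.3] [20.4 21.6] [0.6054 0.1019]
top o 385.0 [237.7 173.3] [19.9 21.6] [0.6435 0.1185]
top roll 1250.0 [239. 265.] [40. 40.] [0.4934 0.11  ]
```

```bash
python3 - <<'E'
from h import *
P=np.array([[.6836,.1269],[.6435,.1185],[.6054,.1019],[.5715,.0782],[.5426,.0474],[.5211,.0115]])
r=least_squares(lambda q:(chain(q)[:6]-P).ravel(),[.68,.127,3.3]); c=chain(r.x)
print(r.x,np.round((c[:6]-P)*1e3,1).tolist()); print(np.round(c,4).tolist())
np.save('q.npy',r.x)
print('black px ->',ray(viewer.camera_params('top'),(327,259),.036))
s=ctrl.observe(); R=np.array(s['eef_rot'])
print('to green, tip 100mm up:',R.T@(np.r_[c[0],.036+.019+.06]-s['eef_pos']))
for i in range(6): print(i,np.round(R.T@np.r_[c[i+1]-c[i],0],4))
E
```

```text
[0.68438695 0.12681706 3.23366741] [[0.8, -0.1], [-0.1, 0.1], [-0.3, 0.2], [-0.5, -0.2], [0.0, -0.1], [0.2, -0.1]]
[[0.6844, 0.1268], [0.6434, 0.1186], [0.6051, 0.1021], [0.571, 0.078], [0.5426, 0.0473], [0.5213, 0.0114], [0.5079, -0.0281]]
black px -> [ 0.50636669 -0.02960751]
to green, tip 100mm up: [-0.3868352   0.63377092  0.10915458]
0 [-0.0178 -0.0378  0.    ]
1 [-0.0252 -0.0333  0.    ]
2 [-0.0316 -0.0273  0.    ]
3 [-0.0366 -0.0201  0.    ]
4 [-0.04   -0.0121  0.    ]
5 [-0.0416 -0.0035  0.    ]
```

Call:
play_rows(
  delta_pos=[
    [-0.018, 0.03, 0],
    [-0.036, 0.06, 0],
    [-0.055, 0.09, 0],
    [-0.073, 0.12, 0],
    [-0.092, 0.15, 0],
  ],
  delta_rot=[
    [0, 0, 0],
    [0, 0, 0],
    [0, 0, 0],
    [0, 0, 0],
    [0, 0, 0],
  ],
  hand=0,
  grip_force=10,
)

```text
time: 0.52
eef_pos: [0.2866, 0.5283, 0.224]
eef_rot: [[0.24, 0.971, -0.0], [0.971, -0.24, -0.001], [-0.001, -0.0, -1.0]]
ft_force: [1.8, 0.5, 0.6]
width: 0.0643
```

Call:
play_rows(
  delta_pos=[
    [-0.018, 0.03, 0],
    [-0.036, 0.06, 0],
    [-0.055, 0.09, 0],
    [-0.073, 0.12, 0],
    [-0.092, 0.15, 0],
  ],
  delta_rot=[
    [0, 0, 0],
    [0, 0, 0],
    [0, 0, 0],
    [0, 0, 0],
    [0, 0, 0],
  ],
)

```text
time: 0.93
eef_pos: [0.4101, 0.403, 0.2242]
eef_rot: [[0.24, 0.971, -0.0], [0.971, -0.24, -0.0], [-0.0, -0.0, -1.0]]
ft_force: [1.4, -0.8, 0.3]
width: 0.0306
```

```bash
cat > st.py <<'E'
from h import *
s=ctrl.observe(); R=np.array(s['eef_rot']); c=chain(np.load('q.npy'))
print(round(s['time'],2),np.round(s['eef_pos'],4),np.round(s['joints'],2),np.round(s['ft_force'],2),s['width']); print(np.round(R,3).tolist())
print('to green tip+20:',R.T@(np.r_[c[0],.075]-s['eef_pos']))
E
python3 st.py
```

```text
0.93 [0.4101 0.403  0.2242] [-1.06  0.26  0.2   1.84 -0.06  1.04  0.5 ] [ 1.4  -0.81  0.29] 0.030628087781234898
[[0.24, 0.971, -0.0], [0.971, -0.24, -0.0], [-0.0, -0.0, -1.0]]
to green tip+20: [-0.20211999  0.33265484  0.14913682]
```

Call:
play_rows(
  delta_pos=[
    [-0.018, 0.03, 0],
    [-0.036, 0.06, 0],
    [-0.055, 0.09, 0],
    [-0.073, 0.12, 0.01],
    [-0.092, 0.15, 0.02],
  ],
  delta_rot=[
    [0, 0, 0],
    [0, 0, 0],
    [0, 0, 0],
    [0, 0, 0],
    [0, 0, 0],
  ],
)

```text
time: 1.35
eef_pos: [0.5339, 0.2779, 0.2043]
eef_rot: [[0.24, 0.971, 0.001], [0.971, -0.24, 0.001], [0.001, 0.001, -1.0]]
ft_force: [-0.2, 1.0, 0.2]
width: 0.0008
```

Call:
play_rows(
  delta_pos=[
    [-0.018, 0.03, 0.01],
    [-0.036, 0.06, 0.02],
    [-0.055, 0.09, 0.03],
    [-0.073, 0.12, 0.04],
    [-0.092, 0.15, 0.05],
  ],
  delta_rot=[
    [0, 0, 0],
    [0, 0, 0],
    [0, 0, 0],
    [0, 0, 0],
    [0, 0, 0],
  ],
)

```text
time: 1.77
eef_pos: [0.657, 0.1524, 0.1534]
eef_rot: [[0.24, 0.971, -0.001], [0.971, -0.24, -0.0], [-0.0, -0.0, -1.0]]
ft_force: [0.9, 1.5, 0.7]
width: 0.0002
```

```bash
python3 st.py
```

```text
1.77 [0.657  0.1524 0.1534] [-0.55  0.5   0.31  1.68 -0.18  0.98  1.15] [0.89 1.54 0.68] 0.00018794688097501834
[[0.24, 0.971, -0.001], [0.971, -0.24, -0.0], [-0.0, -0.0, -1.0]]
to green tip+20: [-0.01824794  0.03275786  0.07841542]
```

Call:
play_rows(
  delta_pos=[
    [-0.009, 0.016, 0.02],
    [-0.018, 0.033, 0.04],
    [-0.018, 0.033, 0.06],
    [-0.018, 0.033, 0.08],
    [-0.018, 0.033, 0.08],
  ],
  delta_rot=[
    [0, 0, 0],
    [0, 0, 0],
    [0, 0, 0],
    [0, 0, 0],
    [0, 0, 0],
  ],
)

```text
time: 2.18
eef_pos: [0.6816, 0.1274, 0.0699]
eef_rot: [[0.241, 0.971, -0.006], [0.971, -0.241, -0.002], [-0.003, -0.005, -1.0]]
ft_force: [-1.2, -0.1, -0.7]
width: 0.0005
```

```bash
python3 st.py; python3 - <<'E'
from h import *
w=viewer.get_image('wrist'); t=viewer.get_image('top'); s=viewer.get_image('scene')
cv2.imwrite('pics/c1.png',np.hstack([t[100:300,180:400],s[140:340,180:400]]).repeat(2,0).repeat(2,1)[:600,:])
E
```

```text
2.18 [0.6816 0.1274 0.0699] [-0.48  0.63  0.28  1.68 -0.22  0.87  1.22] [-1.18 -0.13 -0.66] 0.0005371179781396358
[[0.241, 0.971, -0.006], [0.971, -0.241, -0.002], [-0.003, -0.005, -1.0]]
to green tip+20: [ 5.07542422e-05  2.84329236e-03 -5.15976434e-03]
```

View pics/c1.png

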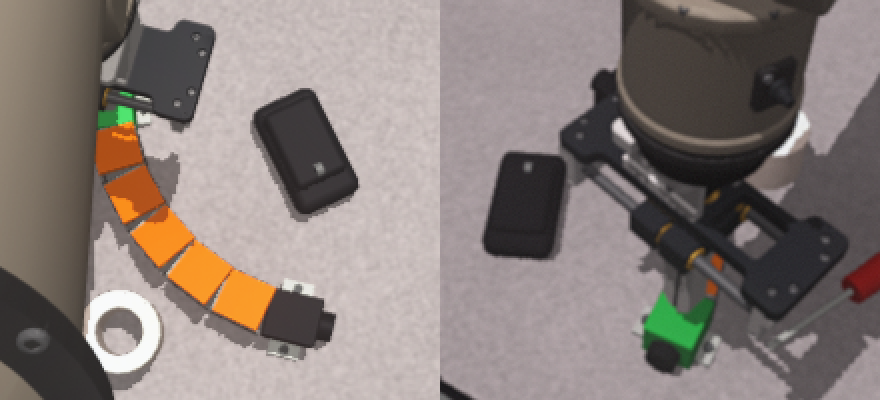

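Crop: the finger hand stands over the green block (about (690,310) in the right half), covers still ajar, bystanders untouched. Settle, then descend.

Call:
play_rows(
  delta_pos=[
    [0, 0, 0.0],
    [0, 0, 0.0],
  ],
  delta_rot=[
    [0, 0, 0],
    [0, 0, 0],
  ],
)

```text
time: 2.5
eef_pos: [0.6845, 0.1287, 0.0758]
eef_rot: [[0.24, 0.971, 0.002], [0.971, -0.24, 0.001], [0.001, 0.002, -1.0]]
ft_force: [-0.4, 0.9, 0.4]
width: 0.0008
```

Call:
play_rows(
  delta_pos=[
    [0, 0, 0.004],
    [0, 0, 0.008],
    [0, 0, 0.01],
    [0, 0, 0.01],
  ],
  delta_rot=[
    [0, 0, 0],
    [0, 0, 0],
    [0, 0, 0],
    [0, 0, 0],
  ],
)

```text
time: 2.83
eef_pos: [0.6835, 0.1283, 0.0636]
eef_rot: [[0.24, 0.971, -0.001], [0.971, -0.24, -0.0], [-0.0, -0.001, -1.0]]
ft_force: [0.6, -0.3, -0.0]
width: 0.0002
```

Call:
play_rows(
  delta_pos=[
    [0, 0, 0.001],
    [0, 0, 0.003],
    [0, 0, 0.005],
    [0, 0, 0.006],
    [0, 0, 0.006],
  ],
  delta_rot=[
    [0, 0, 0],
    [0, 0, 0],
    [0, 0, 0],
    [0, 0, 0],
    [0, 0, 0],
  ],
)

```text
time: 3.25
eef_pos: [0.6837, 0.1283, 0.0579]
eef_rot: [[0.24, 0.971, -0.0], [0.971, -0.24, -0.0], [-0.0, -0.0, -1.0]]
ft_force: [-0.2, 0.7, -0.3]
width: 0.0006
```

Call:
play_rows(
  delta_pos=[
    [0, 0, 0.0005],
    [0, 0, 0.001],
    [0, 0, 0.0015],
    [0, 0, 0.002],
    [0, 0, 0.002],
  ],
  delta_rot=[
    [0, 0, 0],
    [0, 0, 0],
    [0, 0, 0],
    [0, 0, 0],
    [0, 0, 0],
  ],
)

```text
time: 3.67
eef_pos: [0.6839, 0.1282, 0.0562]
eef_rot: [[0.24, 0.971, -0.0], [0.971, -0.24, -0.0], [-0.0, -0.0, -1.0]]
ft_force: [-0.9, -0.4, 0.0]
width: 0.0007
```

Call:
play_rows(
  delta_pos=[
    [0, 0, 0.0005],
    [0, 0, 0.001],
    [0, 0, 0.0015],
    [0, 0, 0.002],
    [0, 0, 0.002],
  ],
  delta_rot=[
    [0, 0, 0],
    [0, 0, 0],
    [0, 0, 0],
    [0, 0, 0],
    [0, 0, 0],
  ],
)

```text
time: 4.08
eef_pos: [0.684, 0.1283, 0.0551]
eef_rot: [[0.241, 0.971, 0.0], [0.971, -0.241, 0.0], [0.0, 0.0, -1.0]]
ft_force: [-4.5, -1.4, 12.0]
width: 0.0005
```

Surface touched at TCP z ≈ 0.055 (expected 0.055), about 12 N for 1 mm of push. Back off 1 mm and slide.

Call:
play_rows(
  delta_pos=[
    [0, 0, -0.001],
    [-0.002, -0.004, -0.001],
    [-0.004, -0.009, -0.001],
    [-0.006, -0.014, -0.001],
    [-0.008, -0.019, -0.001],
  ],
  delta_rot=[
    [0, 0, 0],
    [0, 0, 0],
    [0, 0, 0],
    [0, 0, 0],
    [0, 0, 0],
  ],
)

```text
time: 4.5
eef_pos: [0.6629, 0.125, 0.0553]
eef_rot: [[0.24, 0.971, 0.0], [0.971, -0.24, -0.0], [-0.0, 0.0, -1.0]]
ft_force: [-0.1, -0.1, 0.3]
width: 0.0003
```

Call:
play_rows(
  delta_pos=[
    [-0.002, -0.0035, 0],
    [-0.004, -0.007, 0],
    [-0.0065, -0.0105, 0],
    [-0.0085, -0.014, 0],
    [-0.011, -0.018, 0],
  ],
  delta_rot=[
    [0, 0, 0],
    [0, 0, 0],
    [0, 0, 0],
    [0, 0, 0],
    [0, 0, 0],
  ],
)

```text
time: 4.92
eef_pos: [0.643, 0.1186, 0.0552]
eef_rot: [[0.24, 0.971, -0.0], [0.971, -0.24, -0.0], [-0.0, -0.0, -1.0]]
ft_force: [-0.1, 0.2, 0.8]
width: 0.0006
```

Call:
play_rows(
  delta_pos=[
    [-0.002, -0.0035, 0],
    [-0.004, -0.007, 0],
    [-0.0065, -0.0105, 0],
    [-0.0085, -0.014, 0],
    [-0.011, -0.018, 0],
  ],
  delta_rot=[
    [0, 0, 0],
    [0, 0, 0],
    [0, 0, 0],
    [0, 0, 0],
    [0, 0, 0],
  ],
)

```text
time: 5.33
eef_pos: [0.6232, 0.1124, 0.0554]
eef_rot: [[0.24, 0.971, 0.0], [0.971, -0.24, 0.0], [0.0, 0.0, -1.0]]
ft_force: [0.5, 1.0, 0.2]
width: 0.0003
```

```bash
python3 st.py; python3 - <<'E'
from h import *
t=viewer.get_image('top'); s=viewer.get_image('scene')
cv2.imwrite('pics/c2.png',np.hstack([t[120:280,200:360],s[160:320,220:380]]).repeat(2,0).repeat(2,1))
E
```

```text
5.33 [0.6232 0.1124 0.0554] [-0.49  0.56  0.28  1.84 -0.21  0.76  1.23] [0.49 1.04 0.21] 0.00031289303010501474
[[0.24, 0.971, 0.0], [0.971, -0.24, 0.0], [0.0, 0.0, -1.0]]
to green tip+20: [ 0.02876069  0.05596527 -0.01954209]
```

View pics/c2.png

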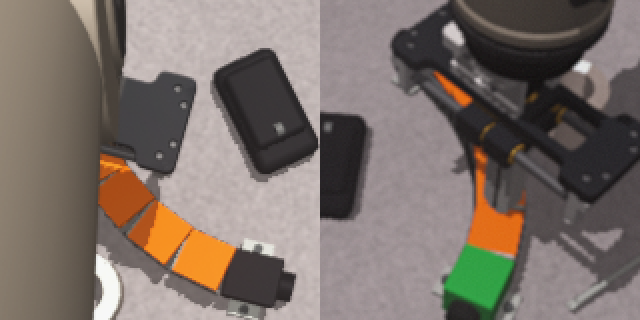

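Cover 1 (right half, around (495,225)) looks flush with the green block; the rest stand ajar. Continuing.

Call:
play_rows(
  delta_pos=[
    [-0.003, -0.003, 0],
    [-0.006, -0.006, 0],
    [-0.009, -0.009, 0],
    [-0.012, -0.012, 0],
    [-0.0145, -0.0155, 0],
  ],
  delta_rot=[
    [0, 0, 0],
    [0, 0, 0],
    [0, 0, 0],
    [0, 0, 0],
    [0, 0, 0],
  ],
)

```text
time: 5.85
eef_pos: [0.6043, 0.1016, 0.0552]
eef_rot: [[0.241, 0.971, -0.0], [0.971, -0.241, -0.0], [-0.0, -0.0, -1.0]]
ft_force: [0.1, 0.8, 0.2]
width: 0.0006
```

Call:
play_rows(
  delta_pos=[
    [-0.003, -0.003, 0],
    [-0.006, -0.006, 0],
    [-0.009, -0.009, 0],
    [-0.012, -0.012, 0],
    [-0.0145, -0.0155, 0],
  ],
  delta_rot=[
    [0, 0, 0],
    [0, 0, 0],
    [0, 0, 0],
    [0, 0, 0],
    [0, 0, 0],
  ],
)

```text
time: 6.27
eef_pos: [0.5861, 0.0915, 0.0554]
eef_rot: [[0.24, 0.971, 0.0], [0.971, -0.24, 0.0], [0.0, 0.0, -1.0]]
ft_force: [0.9, -0.6, 0.7]
width: 0.0004
```

Call:
play_rows(
  delta_pos=[
    [-0.0035, -0.0025, 0],
    [-0.007, -0.005, 0],
    [-0.0105, -0.0075, 0],
    [-0.014, -0.01, 0],
    [-0.0172, -0.012, 0],
  ],
  delta_rot=[
    [0, 0, 0],
    [0, 0, 0],
    [0, 0, 0],
    [0, 0, 0],
    [0, 0, 0],
  ],
)

```text
time: 6.68
eef_pos: [0.57, 0.0775, 0.0552]
eef_rot: [[0.241, 0.971, -0.0], [0.971, -0.241, -0.0], [-0.0, -0.0, -1.0]]
ft_force: [-0.1, -0.2, -0.3]
width: 0.0004
```

Call:
play_rows(
  delta_pos=[
    [-0.0035, -0.0025, 0],
    [-0.007, -0.005, 0],
    [-0.0105, -0.0075, 0],
    [-0.014, -0.01, 0],
    [-0.0172, -0.012, 0],
  ],
  delta_rot=[
    [0, 0, 0],
    [0, 0, 0],
    [0, 0, 0],
    [0, 0, 0],
    [0, 0, 0],
  ],
)

```text
time: 7.1
eef_pos: [0.5544, 0.0639, 0.0554]
eef_rot: [[0.24, 0.971, 0.0], [0.971, -0.24, 0.0], [0.0, 0.0, -1.0]]
ft_force: [0.4, 1.0, 0.6]
width: 0.0008
```

```bash
python3 - <<'E'
from h import *
s=ctrl.observe();R=np.array(s['eef_rot']); q=np.load('q.npy'); c=chain(q)
for k in(3,4,5):
    h=q[2]+np.radians(12)*k; e=c[k]+.021*np.array([np.cos(h),np.sin(h)]); print(k,e,R.T@np.r_[e-s['eef_pos'][:2],0])
E
```

```text
3 [0.55516997 0.06416866] [4.82950216e-04 6.32827040e-04 1.88625876e-07]
4 [0.53005531 0.03050482] [-3.82319234e-02 -1.56508610e-02 -7.89541468e-06]
5 [ 0.51248858 -0.00764501] [-7.94863535e-02 -2.35294366e-02 -1.45744750e-05]
```

Call:
play_rows(
  delta_pos=[
    [-0.004, -0.0015, 0],
    [-0.008, -0.003, 0],
    [-0.012, -0.005, 0],
    [-0.0155, -0.0065, 0],
    [-0.019, -0.008, 0],
  ],
  delta_rot=[
    [0, 0, 0],
    [0, 0, 0],
    [0, 0, 0],
    [0, 0, 0],
    [0, 0, 0],
  ],
)

```text
time: 7.52
eef_pos: [0.542, 0.0471, 0.0552]
eef_rot: [[0.241, 0.971, -0.0], [0.971, -0.241, -0.0], [-0.0, -0.0, -1.0]]
ft_force: [0.2, 0.0, 0.5]
width: 0.0006
```

Call:
play_rows(
  delta_pos=[
    [-0.004, -0.0015, 0],
    [-0.008, -0.003, 0],
    [-0.012, -0.005, 0],
    [-0.0155, -0.0065, 0],
    [-0.019, -0.008, 0],
  ],
  delta_rot=[
    [0, 0, 0],
    [0, 0, 0],
    [0, 0, 0],
    [0, 0, 0],
    [0, 0, 0],
  ],
)

```text
time: 7.93
eef_pos: [0.5299, 0.0308, 0.0554]
eef_rot: [[0.241, 0.971, 0.0], [0.971, -0.241, 0.0], [0.0, 0.0, -1.0]]
ft_force: [0.6, 1.1, 1.4]
width: 0.0007
```

Call:
play_rows(
  delta_pos=[
    [-0.004, -0.001, 0],
    [-0.008, -0.0015, 0],
    [-0.0125, -0.0025, 0],
    [-0.0165, -0.003, 0],
    [-0.0205, -0.004, 0],
  ],
  delta_rot=[
    [0, 0, 0],
    [0, 0, 0],
    [0, 0, 0],
    [0, 0, 0],
    [0, 0, 0],
  ],
)

```text
time: 8.35
eef_pos: [0.521, 0.0116, 0.0553]
eef_rot: [[0.241, 0.971, -0.0], [0.971, -0.241, -0.0], [-0.0, -0.0, -1.0]]
ft_force: [-0.2, -0.7, -0.0]
width: 0.0004
```

Call:
play_rows(
  delta_pos=[
    [-0.004, -0.001, 0],
    [-0.008, -0.0015, 0],
    [-0.0125, -0.0025, 0],
    [-0.0165, -0.003, 0],
    [-0.0205, -0.004, 0],
  ],
  delta_rot=[
    [0, 0, 0],
    [0, 0, 0],
    [0, 0, 0],
    [0, 0, 0],
    [0, 0, 0],
  ],
)

```text
time: 8.77
eef_pos: [0.5123, -0.0073, 0.0553]
eef_rot: [[0.24, 0.971, 0.0], [0.971, -0.24, -0.0], [-0.0, 0.0, -1.0]]
ft_force: [0.0, 0.9, -0.2]
width: 0.0005
```

Call:
play_rows(
  delta_pos=[
    [-0.004, 0, 0],
    [-0.008, 0, 0],
    [-0.012, 0, 0],
    [-0.016, 0, 0],
    [-0.016, 0, 0],
  ],
  delta_rot=[
    [0, 0, 0],
    [0, 0, 0],
    [0, 0, 0],
    [0, 0, 0],
    [0, 0, 0],
  ],
)

```text
time: 9.18
eef_pos: [0.5083, -0.0233, 0.0553]
eef_rot: [[0.241, 0.97, -0.0], [0.97, -0.241, -0.0], [-0.0, -0.0, -1.0]]
ft_force: [-0.4, -0.0, -0.3]
width: 0.0007
```

```bash
python3 st.py; python3 - <<'E'
from h import *
s=viewer.get_image('scene')
cv2.imwrite('pics/c3.png',cv2.resize(s[150:340,200:400],None,fx=3,fy=3))
E
```

```text
9.18 [ 0.5083 -0.0233  0.0553] [-0.33  0.4   0.3   2.13 -0.19  0.64  1.43] [-0.4  -0.02 -0.27] 0.000675431084815035
[[0.241, 0.97, -0.0], [0.97, -0.241, -0.0], [-0.0, -0.0, -1.0]]
to green tip+20: [ 0.1881528   0.13462207 -0.01974828]
```

View pics/c3.png

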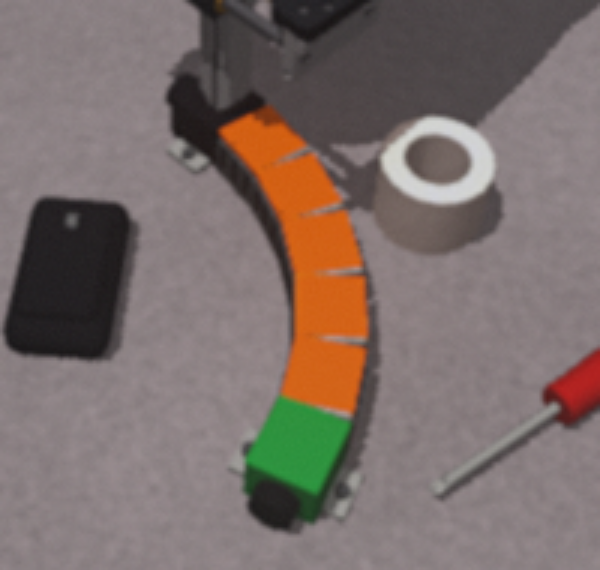

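All five covers lie flush (wedge gaps even, top faces continuous); roll, mouse and screwdriver in place. Lift off.

Call:
play_rows(
  delta_pos=[
    [0, 0, -0.01],
    [0, 0, -0.03],
    [0, 0, -0.055],
    [0, 0, -0.08],
    [0, 0, -0.105],
  ],
  delta_rot=[
    [0, 0, 0],
    [0, 0, 0],
    [0, 0, 0],
    [0, 0, 0],
    [0, 0, 0],
  ],
)

```text
time: 9.65
eef_pos: [0.5084, -0.0223, 0.1621]
eef_rot: [[0.24, 0.971, -0.0], [0.971, -0.24, -0.0], [-0.0, 0.0, -1.0]]
ft_force: [-0.2, 0.6, 0.8]
width: 0.0005
```

Call:
play_rows(
  delta_pos=[
    [-0.015, 0, -0.01],
    [-0.035, 0, -0.02],
    [-0.06, 0, -0.03],
    [-0.085, 0, -0.04],
    [-0.1, 0, -0.045],
  ],
  delta_rot=[
    [0, 0, 0],
    [0, 0, 0],
    [0, 0, 0],
    [0, 0, 0],
    [0, 0, 0],
  ],
)

```text
time: 10.07
eef_pos: [0.4836, -0.1224, 0.2066]
eef_rot: [[0.242, 0.97, 0.001], [0.97, -0.242, -0.0], [-0.0, 0.001, -1.0]]
ft_force: [-0.7, -0.3, 0.9]
width: 0.0005
```

Call:
play_rows(
  delta_pos=[
    [-0.01, 0, 0],
    [-0.01, 0, 0],
    [-0.01, 0, 0],
  ],
  delta_rot=[
    [0, 0, 0],
    [0, 0, 0],
    [0, 0, 0],
  ],
)

```text
time: 10.32
eef_pos: [0.4818, -0.129, 0.2049]
eef_rot: [[0.241, 0.971, -0.0], [0.971, -0.241, 0.0], [0.0, -0.001, -1.0]]
ft_force: [-0.1, -0.2, -0.3]
width: 0.0002
```

```bash
python3 st.py; python3 - <<'E'
from h import *
t=viewer.get_image('top'); s=viewer.get_image('scene')
cv2.imwrite('pics/c4.png',np.hstack([cv2.resize(t[120:290,140:360],None,fx=1.8,fy=1.8),cv2.resize(s[150:320,200:420],None,fx=1.8,fy=1.8)]))
E
```

```text
10.32 [ 0.4818 -0.129   0.2049] [-0.25  0.16  0.43  2.03 -0.08  0.96  1.55] [-0.09 -0.23 -0.27] 0.0001743787635849722
[[0.241, 0.971, -0.0], [0.971, -0.241, 0.0], [0.0, -0.001, -1.0]]
to green tip+20: [0.29705742 0.1350236  0.12986691]
```

View pics/c4.png

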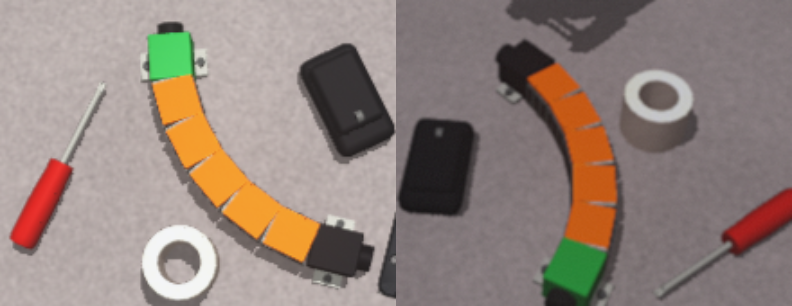

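The final views show five evenly lit, flush covers, the bystanders where they were, and the hand clear.

```bash
python3 -c "
from plant import ctrl
print(ctrl.hand_in())"
```

```text
the job is handed in; nothing more can be done
None
```

The job is done and handed in at about 10.4 s. I closed the fingers and touched down on the green block, where the surface read as TCP z 0.055, as expected. I then slid along the curve at that height to the black block, pressing covers 1 to 5 in order, and lifted the hand away.

- **Force:** readings at the end of each move were about 12 N at the first touch and under 1.5 N while sliding. Forces within a move were not recorded.
- **Last pictures:** in both views all five covers look flush, the label roll, mouse and screwdriver look unmoved, and the hand is clear at z 0.205. I judged this by eye and did not measure cover angles or bystander positions.
- **Disagreements:** none of the checks failed. The only mismatch was a brief error of a few mm in height from arm oscillation on the fast approach, which had died out before the first touch.

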